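# Flip the lens sample plaque onto the light panel

### The job

The lens sample plaque lies face down on the counter in front of the light panel. Without picking it up, push it with the fingertips against the panel's front edge until it tips up on edge and flips over, face up, onto the panel; then push it along the panel until its long side rests flush against the rear stop bar. Leave the bottle, the spectacle case and the screwdriver alone.

Things in the scene. Friction and masses are not known exactly. Their poses are not given: they have to be found in the camera images.
- plaque: Loose plaque, 12 mm thick (z), 60 to 130 g: a bare wooden back board 64 (x) by 100 (y) by 6 mm; on its face a white block 48 by 84 by 6 mm with three lenses in a row along y. So face down its rim overhangs 8 mm all round, 6 to 12 mm above the counter. Origin: centre of the face; z points from face to back (up at the start). A long side faces the panel's front edge within 0.2 rad, 20 to 40 mm off.
- panel: Light panel, fixed: grey slab with a white area, 120 mm deep (x), 240 mm wide (y), 12 mm thick; origin at the centre of its underside, on the counter. x points from its front edge (towards the robot) to the rear. Front edge: upright face at x = -60 mm. At the rear a stop bar, 12 mm above the panel's top, front face at x = +40 mm. No side walls.
- panel_stop (a point): Point on the panel's top surface (12 mm above the counter) at the middle of the stop bar's front face.
- panel_front (a point): Point at the middle of the panel's front top edge, 12 mm above the counter.
- plaque_center (a point): Centre of the plaque's volume, 6 mm above the origin along the plaque's z.
- plaque_edge_a (a point): Middle of the plaque's long side at its x = +32 mm, half-way through the thickness. A fingertip does not slip on this wood: tips low under the rim that press the near long side against the panel's front edge and rise swing it up, the far side staying low.
- plaque_edge_b (a point): Middle of the plaque's long side at its x = -32 mm, half-way through the thickness.
- plaque_end_a (a point): Middle of the plaque's short side at its y = +50 mm, half-way through the thickness.
- plaque_end_b (a point): Middle of the plaque's short side at its y = -50 mm, half-way through the thickness.
- cleaner: Bystander: a small upright bottle, 42 mm across and 105 mm tall, at the left or the right of the panel; origin at the centre of its underside, z up.
- case: Bystander: a closed black spectacle case, 150 mm (x) by 58 mm by 36 mm high, on the other side of the panel; origin at the centre of its underside, z up.
- driver: Bystander: a screwdriver 130 mm long lying on the counter behind the panel's stop bar.
Things that resemble listed ones, but are neither listed nor needed, are in the scene too. Of the things shaped like the plaque, the wooden one is meant.

How it is judged:
By the outcome, as a careful person would: the job done as asked, in the order asked, and still so for the second after the job is handed in, with the robot touching nothing.
It also fails if it takes over 48 s, if anything falls off the work surface, if the arm or the gripper's body presses on something with over 40 N, if the wrist force passes 120 N, or if a joint passes its speed limit or range.

### The arm

A 6-joint arm with a two-finger parallel gripper is mounted at the origin on the work surface. World frame = base frame: x ahead of the robot, y to its left, z up, the work surface at z = 0. Lengths are in mm, angles in degrees, forces in N, time in s.
With the tool pointing down it reaches from about 300 to 850 mm from the base axis. Payload 4.2 kg.
Tool frame: the origin (TCP) lies on the centre line of the jaws, within the pads' length; the fingertips stand 14 mm ahead of it and the grasp point (between the pads) lies 5 mm behind it; z points along the fingers, y is the direction in which the jaws open and shut (so a half turn about z gives the same grasp; the last joint's range is limited). The gripper opens to 91 mm and grips with 3 to 60 N. Pads are 32 mm wide; open, the fingers measure 118 mm over their backs; the gripper's body (76 mm by 178 mm) begins 60 mm behind the grasp point.
Start: joints at [71.448, 18.312, 89.639, -0, 72.044, -1.146], TCP at [172.012, 548.683, 227.976] pointing down, gripper open.
Joint ranges: [-177.97, 177.97], [-48.28, 115.42], [12.27, 149.76], [-77.06, 257.06], [2.81, 150.46], [-146.56, 146.56]. Speed limits (degrees/s): [147.25, 147.25, 180, 180, 180, 180].

### API

Orientations are given as [roll, pitch, yaw] about the fixed x, y, z axes, in that order (R = Rz(yaw) Ry(pitch) Rx(roll)).
In Python, from workcell import env gives the robot as it stands.
- The arm moves only by the tool play_rows, never from a script. Its argument "increments" is a list of rows, each a list of 5 numbers: the shift along the world's x, y, z in mm, then the turn about the world's z in degrees, then the closure, from 0 (fully open) to 1 (shut). In form: [[x, y, z, yaw, fingers], ...]. A call has 1 to 20 rows; each row shifts and turns the commanded pose from where the row before left it; what a row does not reach is not made up. A row lasts 1/8 s, in which the tool goes at most 62.5 mm and 10.7 degrees, less where a joint would pass 70% of its speed; a pose out of reach is approached as far as the arm can. A call is refused whole if a number of a shift passes 62.5 or a number of a turn 10.7, either way. A call with a gripper value outside its range is refused whole. The fingers move at their own pace and stop on an object; "newtons" is the grip in N (left out, the last holds). Time passes only in rows, so rows that do not move let the fingers close. It gives the time, the measured TCP pose, the force and the opening at its end, in the units of the state.
- env.state(): the state, without advancing time (a new reading comes with each control period).
- env.grab_frame(name): name is "side" or "top"; returns the picture (384x512x3 uint8, red, green, blue); there is no depth.
- env.calibration(name): a dict with "fx", "fy", "cx", "cy" (pixels), "dist_coeffs" ([k1, k2, p1, p2, k3] as OpenCV has them; the pictures are not rectified), "R" (3x3) and "t" (3): a world point X has camera coordinates R X + t. Camera axes: x right, y down, z forward; pixel columns grow to the right and rows downward; lengths in mm; the calibration is good to about 2 mm. A picture is of the moment at which its call begins. calibration takes no time and is no camera call.
- env.job_done(): hands the job in, once; it reports no verdict.
The state is a dict: "time_s": time; "qpos": joint angles; "qvel": joint speeds; "effort": joint torques, N m; "ee_pos": TCP position; "ee_rot": TCP orientation; "force": force on the tool from outside, world axes, zero at the start; "torque": the same for the moment, N m; "gripper_width": finger opening in mm.
Only numpy, scipy, OpenCV 4.12 (cv2) and the standard library are available. Lean on these libraries where they do the work, as an engineer would, in place of code of your own. Each camera call takes 0.05 s, during which the arm holds its last target.

## Working session

There is one attempt and no reset: what is moved stays moved. The work goes in short steps, Python scripts to look and compute and a tool call to move; the robot and the scene stay as the last step left them, time stands still between calls to the robot, and variables do not carry over. Pictures are saved under pics/ and viewed, and the job is handed in when it is done.

Besides the shell and the picture viewer there is one more tool, called after "Request:" as name([rows], argument=value, ...), one row to a line, values as JSON. play_rows: Moves the arm, as the interface text tells. Its arguments: {"type":"object","properties":{"increments":{"type":"array"},"newtons":{"type":"number"}},"required":["increments"]}

```bash
ls; mkdir -p pics; python3 - <<'E'
from workcell import env
import cv2
print(env.state())
for n in("side","top"):
    c=env.calibration(n);print(n,c)
    cv2.imwrite(f"pics/{n}0.png",cv2.cvtColor(env.grab_frame(n),cv2.COLOR_RGB2BGR))
E
```

```text
pics
{'time_s': 0.0, 'qpos': array([ 7.14471740e+01,  1.83525847e+01,  8.97093390e+01,  1.37767564e-03,
        7.20421980e+01, -1.14529829e+00]), 'qvel': array([-0.07176747,  0.03201058,  0.01781484,  0.06431185,  0.0438852 ,
        0.05517431]), 'effort': array([-6.54710075e-04, -4.12457263e+01, -2.31964964e+01,  7.26789027e-02,
        4.58249613e-02, -1.39063100e-04]), 'ee_pos': array([171.84934118, 548.20049069, 227.09092139]), 'ee_rot': array([-1.79895925e+02, -3.39069648e-03,  1.62592043e+02]), 'force': array([-0.97046171, -0.12716123,  0.56220973]), 'torque': array([ 0.00619198,  0.00635038, -0.00942238]), 'gripper_width': 90.9364231266304}
side {'fx': 374.2602558621548, 'fy': 374.2602558621548, 'cx': 251.6734669718556, 'cy': 190.94865583492899, 'dist_coeffs': array([0.01632947, 0.        , 0.        , 0.        , 0.        ]), 'R': array([[-0.9217739 , -0.38764928,  0.0078049 ],
       [-0.30056061,  0.70168331, -0.64599059],
       [ 0.24494122, -0.59780311, -0.76330547]]), 't': array([581.88248081, 180.07089903, 876.60945647])}
top {'fx': 431.86906847266476, 'fy': 431.86906847266476, 'cx': 254.58663520885702, 'cy': 189.81853296095704, 'dist_coeffs': array([-0.01434788,  0.        ,  0.        ,  0.        ,  0.        ]), 'R': array([[-0.00502724, -0.99983995, -0.01716997],
       [-0.9860864 ,  0.00780962, -0.16605003],
       [ 0.16615754,  0.0160963 , -0.98596784]]), 't': array([ 42.94246793, 623.91343158, 847.43882503])}
```

View pics/side0.png

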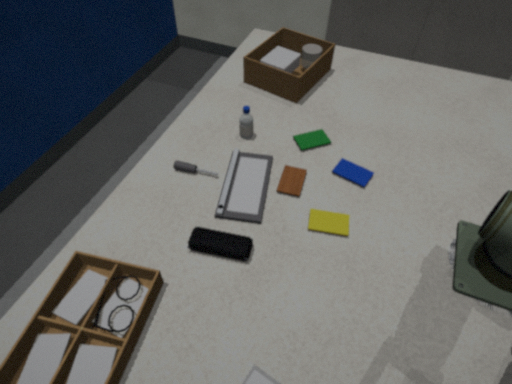

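View pics/top0.png

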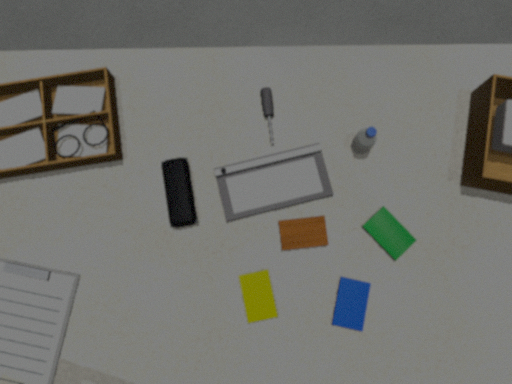

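Top view: wooden plaque near (303,233), panel centre near (273,182) with the stop bar at its top (rear), case at (179,192), bottle (365,140), driver (268,115), and yellow, blue and green decoys. Next I'll measure corners in both views.

```bash
cat > h.py <<'E'
import numpy as np, cv2
from workcell import env
def cal(n):
    c=env.calibration(n);K=np.array([[c['fx'],0,c['cx']],[0,c['fy'],c['cy']],[0,0,1]]);return K,np.array(c['dist_coeffs']),np.array(c['R']),np.array(c['t'])
def ray(n,uv):
    K,d,R,t=cal(n);p=cv2.undistortPoints(np.array(uv,float).reshape(-1,1,2),K,d)[:,0]
    D=np.c_[p,np.ones(len(p))]@R; return -R.T@t,D
def onz(n,uv,z):
    o,D=ray(n,uv);return o+D*((z-o[2])/D[:,2])[:,None]
def proj(n,X):
    K,d,R,t=cal(n);return cv2.projectPoints(np.array(X,float).reshape(-1,3),cv2.Rodrigues(R)[0],t,K,d)[0][:,0]
def tri(ua,ub):
    (o1,D1),(o2,D2)=ray('top',ua),ray('side',ub);out=[]
    for a,b in zip(D1,D2):
        s=np.linalg.lstsq(np.c_[a,-b],o2-o1,rcond=None)[0];p,q=o1+a*s[0],o2+b*s[1];out.append(np.r_[(p+q)/2,np.linalg.norm(p-q)])
    return np.array(out)
def grab(n,name):
    im=cv2.cvtColor(env.grab_frame(n),cv2.COLOR_RGB2BGR);cv2.imwrite(f'pics/{name}.png',im);return im
def crop(im,x,y,w,h,s,name):
    cv2.imwrite(f'pics/{name}.png',cv2.resize(im[y:y+h,x:x+w],None,fx=s,fy=s,interpolation=cv2.INTER_CUBIC))
E
python3 - <<'E'
from h import *
np.set_printoptions(precision=1,suppress=True)
for n in('top','side'):
    im=cv2.imread(f'pics/{n}0.png');hsv=cv2.cvtColor(im,cv2.COLOR_BGR2HSV)
    m=cv2.inRange(hsv,(3,110,60),(16,255,255));x0,y0,w,h=(265,205,75,55) if n=='top' else (270,155,45,50)
    mm=np.zeros_like(m);mm[y0:y0+h,x0:x0+w]=m[y0:y0+h,x0:x0+w]
    c=max(cv2.findContours(mm,0,1)[0],key=cv2.contourArea);r=cv2.minAreaRect(c);b=cv2.boxPoints(r)
    print(n,cv2.contourArea(c),b.tolist(),r)
    print(onz(n,b,12))
    q=cv2.approxPolyDP(c,4,True)[:,0];print(q.tolist(),onz(n,q,12))
im=cv2.imread('pics/top0.png');crop(im,205,135,140,125,5.5,'topc0')
im=cv2.imread('pics/side0.png');crop(im,205,140,120,100,6,'sidec0')
E
```

```text
top 1243.0 [[278.5225830078125, 220.86277770996094], [323.84228515625, 215.6335906982422], [327.18829345703125, 244.6321258544922], [281.86859130859375, 249.86131286621094]] ((302.8554382324219, 232.74745178222656), (29.190942764282227, 45.620399475097656), 83.41805267333984)
[[ 562.9  -11.6   12. ]
 [ 573.5 -109.2   12. ]
 [ 511.5 -114.4   12. ]
 [ 501.   -17.8   12. ]]
[[323, 217], [279, 221], [282, 248], [326, 244]] [[ 570.5 -107.3   12. ]
 [ 562.6  -12.6   12. ]
 [ 504.9  -18.2   12. ]
 [ 512.8 -111.9   12. ]]
side 542.5 [[276.9811096191406, 190.5660400390625], [284.4905700683594, 164.28302001953125], [305.8868103027344, 170.396240234375], [298.3773498535156, 196.67926025390625]] ((291.4339599609375, 180.48114013671875), (22.252408981323242, 27.334749221801758), 15.945395469665527)
[[ 560.3   -7.    12. ]
 [ 574.9 -108.3   12. ]
 [ 511.2 -109.4   12. ]
 [ 500.6   -9.4   12. ]]
[[286, 166], [278, 190], [298, 195], [305, 171]] [[ 568.6 -103.5   12. ]
 [ 558.5  -10.    12. ]
 [ 503.3  -14.6   12. ]
 [ 512.8 -106.2   12. ]]
```

View pics/topc0.png

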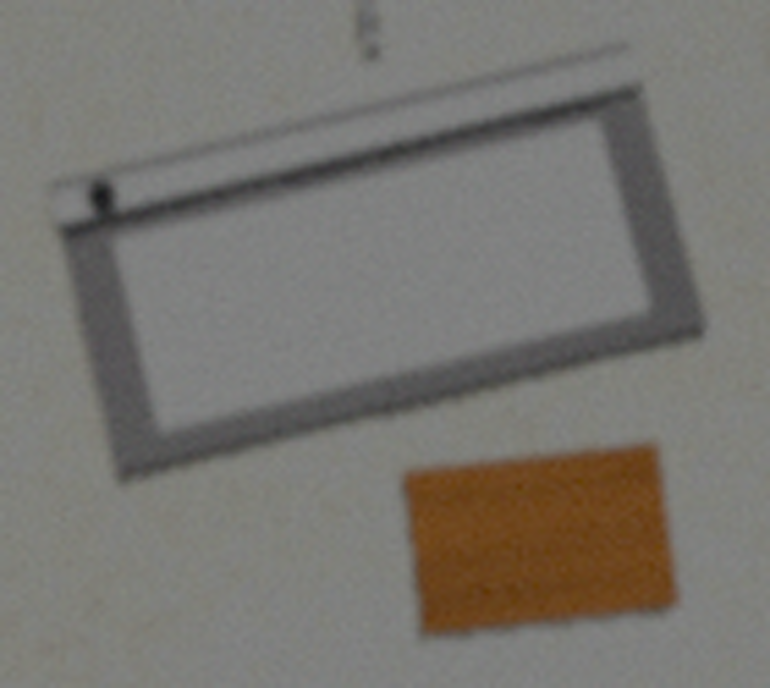

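View pics/sidec0.png

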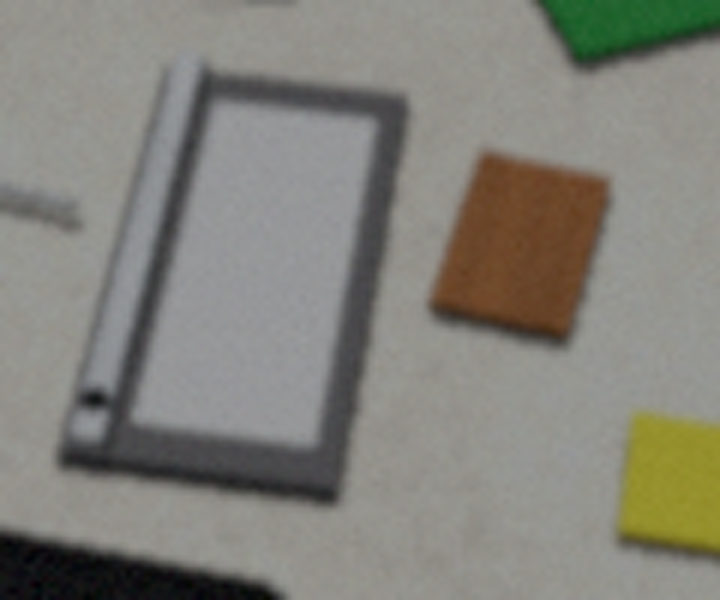

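```bash
python3 - <<'E'
from h import *
np.set_printoptions(precision=1,suppress=True)
T=lambda p:np.array([205,135])+(np.array(p,float)+.5)/5.5-.5
S=lambda p:np.array([205,140])+(np.array(p,float)+.5)/6-.5
names=['plaque FL','FR','NR','NL','panel front L','front R','stop L(bar bottom)','stop R']
t=T([(404,472),(657,444),(678,604),(424,634),(122,470),(706,325),(66,230),(640,90)])
s=S([(433,303),(483,152),(608,180),(568,330),(336,489),(405,97),(105,463),(205,75)])
for n,p,a,b in zip(names,tri(t,s),onz('top',t,12),onz('side',s,12)):print(n,p,a[:2],b[:2])
A=onz('top',t,12)
d=A[4]-A[5];print('front width',np.linalg.norm(d),np.degrees(np.arctan2(-d[0],d[1])))
d=A[6]-A[7];print('stop ang',np.linalg.norm(d),np.degrees(np.arctan2(-d[0],d[1])))
for i,j in((0,1),(3,2),(0,3),(1,2)):d=A[i]-A[j];print(np.linalg.norm(d),np.degrees(np.arctan2(-d[0],d[1])))
o=A[:4].mean(0);print('plaque c',o)
# bystander
print('bottle', onz('top',[[372,132]],105),'case',onz('top',[[167,160],[188,158],[194,223],[173,226]],36),'driver',onz('top',[[267,90],[272,144]],8))
print('decoys',onz('top',[[258,296],[351,303],[389,233]],12))
E
```

```text
plaque FL [563.2 -10.9   8.9   1.9] [563.9 -10.6] [561.5  -8.4]
FR [ 574.  -110.4    7.9    1.1] [ 574.2 -109.7] [ 572.4 -106.6]
NR [ 512.4 -116.4    7.9    0.7] [ 511.9 -115.9] [ 512.  -112.5]
NL [500.9 -17.5  11.7   0.3] [501.  -17.4] [500.7 -17.3]
panel front L [565.3 100.2   6.4   1.3] [565.4  99.9] [563.3 103.9]
front R [ 621.6 -131.3    7.4    0.5] [ 621.2 -130.5] [ 619.9 -126.8]
stop L(bar bottom) [662.7 123.7   2.3   1.5] [661.5 122.8] [658.3 129.8]
stop R [ 718.5 -108.3    5.7    0. ] [ 716.9 -107.4] [ 715.8 -102.3]
front width 237.01053815612326 13.610846140894772
stop ang 236.76458457603363 13.518957160839935
99.64211495797646 5.932953949894145
99.022501541997 6.333532148330939
63.23768344696202 -83.77269393236017
62.54525372580365 -84.33926326041535
plaque c [537.7 -63.4  12. ]
bottle [[ 730.7 -197.3  105. ]] case [[693.7 227.8  36. ]
 [697.7 182.4  36. ]
 [557.3 166.9  36. ]
 [551.2 211.   36. ]] driver [[862.   10.2   8. ]
 [734.9   0.3   8. ]]
decoys [[ 405.5   33.6   12. ]
 [ 390.4 -160.    12. ]
 [ 535.3 -246.9   12. ]]
```

Measurements agree with the given sizes (plaque about 99.5 x 63 mm, heights 8–12 mm from two views). The panel yaw is 13.6° and the plaque yaw 6.1°, with a gap of 28 to 41 mm. I'll move behind the plaque with the fingers spread 50 mm along the panel's y.

Request:
play_rows([
  [22, -45, 0, 2.2, 0.45],
  [22, -45, 0, 2.2, 0.45],
  [22, -45, 0, 2.2, 0.45],
  [22, -45, 0, 2.2, 0.45],
  [22, -45, 0, 2.2, 0.45],
  [22, -45, 0, 2.2, 0.45],
  [22, -45, 0, 2.2, 0.45],
  [22, -45, 0, 2.2, 0.45],
  [22, -45, 0, 2.2, 0.45],
  [22, -45, 0, 2.2, 0.45],
  [22, -45, 0, 2.2, 0.45],
  [22, -45, 0, 2.2, 0.45],
  [21, -44, 0, 2.2, 0.45],
  [20, -43, 0, 2.2, 0.45],
  [0, 0, 0, 0, 0.45],
])

```text
time_s: 1.98
ee_pos: [477.8, -80.7, 227.3]
ee_rot: [-180.0, -0.0, -166.8]
force: [-0.7, -0.1, -0.3]
gripper_width: 50.1
```

Request:
play_rows([
  [-1, 2, -40, 0.4, 0.45],
  [0, 0, -50, 0, 0.45],
  [0, 0, -50, 0, 0.45],
  [0, 0, -40, 0, 0.45],
  [0, 0, -15, 0, 0.45],
  [0, 0, -8, 0, 0.45],
  [0, 0, -5, 0, 0.45],
  [0, 0, 0, 0, 0.45],
])

```text
time_s: 2.98
ee_pos: [476.2, -76.1, 20.3]
ee_rot: [-180.0, 0.0, -166.2]
force: [0.1, -0.4, -0.0]
gripper_width: 50.0
```

```bash
python3 - <<'E'
from h import *
a=crop(grab('top','t1'),205,135,140,125,4,'t1c')
b=crop(grab('side','s1'),205,120,150,110,5,'s1c')
print(env.state()['ee_pos'])
E
```

```text
[476.46398417 -76.31239429  20.61292456]
```

View pics/s1c.png

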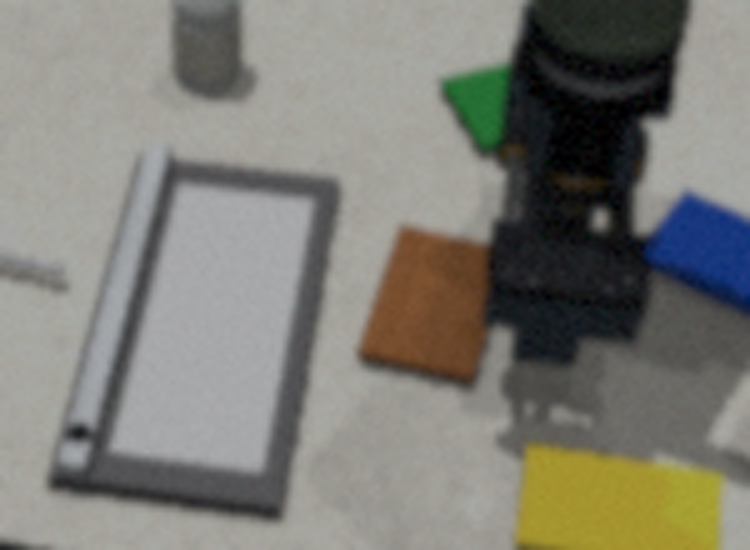

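View pics/t1c.png

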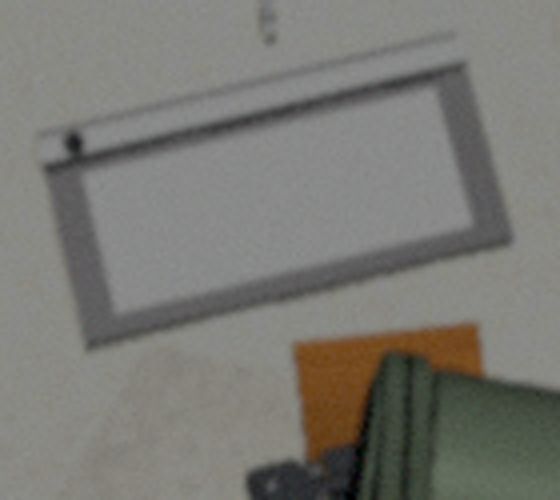

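Request:
play_rows([
  [0, 0, -4.5, -0.2, 0.45],
  [4, 1, 0, 0, 0.45],
  [4, 1, 0, 0, 0.45],
  [4, 1, 0, 0, 0.45],
  [4, 1, 0, 0, 0.45],
  [4, 1, 0, 0, 0.45],
  [4, 1, 0, 0, 0.45],
  [4, 1, 0, 0, 0.45],
  [4, 1, 0, 0, 0.45],
  [4, 0.9, 0, 0, 0.45],
  [2, 0.4, 0, 0, 0.45],
  [0, 0, 0, 0, 0.45],
])

```text
time_s: 4.58
ee_pos: [514.4, -67.0, 15.5]
ee_rot: [-180.0, 0.0, -166.4]
force: [0.1, -0.8, -0.2]
gripper_width: 50.0
```

```bash
python3 - <<'E'
from h import *
b=crop(grab('side','s2'),205,120,150,110,5,'s2c')
print(env.state()['ee_pos'],env.state()['force'])
E
```

```text
[514.27487179 -66.99713626  15.49287569] [0.35014639 0.28961407 0.34352405]
```

View pics/s2c.png

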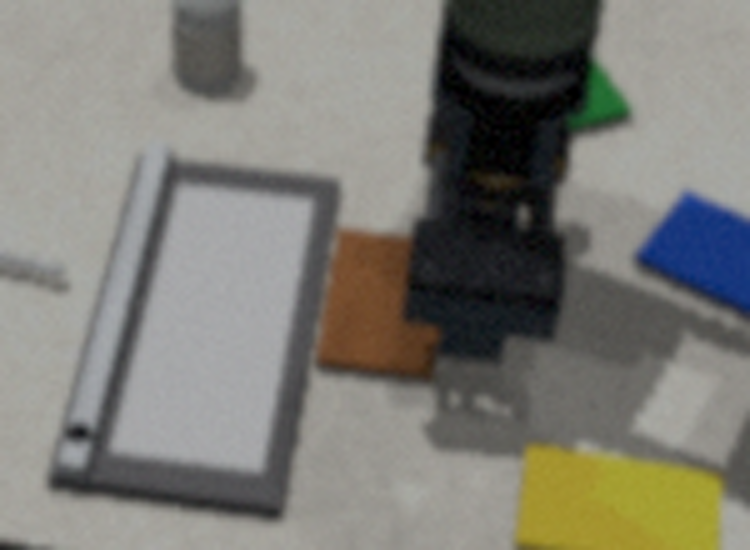

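The side view shows the plaque sliding and turning square, with its far edge (x≈325–335) almost on the panel's front edge. I'll creep forward until the force rises.

Request:
play_rows([
  [2.5, 0.6, 0, 0, 0.45],
  [2.5, 0.6, 0, 0, 0.45],
  [1, 0.2, 0, 0, 0.45],
  [1, 0.2, 0, 0, 0.45],
  [0, 0, 0, 0, 0.45],
])

```text
time_s: 5.25
ee_pos: [518.9, -65.8, 15.4]
ee_rot: [180.0, -0.2, -166.4]
force: [-6.8, -3.0, 5.0]
gripper_width: 49.9
```

Contact: 7 N against the panel. Now I'll lift along the arc about the far edge, in stages.

Request:
play_rows([
  [0.5, 0.1, 3, 0, 0.45],
  [0.2, 0, 4, 0, 0.45],
  [0.2, 0, 4, 0, 0.45],
  [0.3, 0.1, 4, 0, 0.45],
  [0.6, 0.2, 3, 0, 0.45],
])

```text
time_s: 5.88
ee_pos: [520.2, -65.3, 32.9]
ee_rot: [179.9, -0.3, -166.4]
force: [-5.2, -3.6, 0.9]
gripper_width: 49.9
```

```bash
python3 - <<'E'
from h import *
b=crop(grab('side','s3'),205,120,150,110,5,'s3c')
print(env.state()['ee_pos'],env.state()['force'])
E
```

```text
[520.29931215 -65.32544273  33.16961125] [-5.27204144 -2.01871677  0.48583753]
```

View pics/s3c.png

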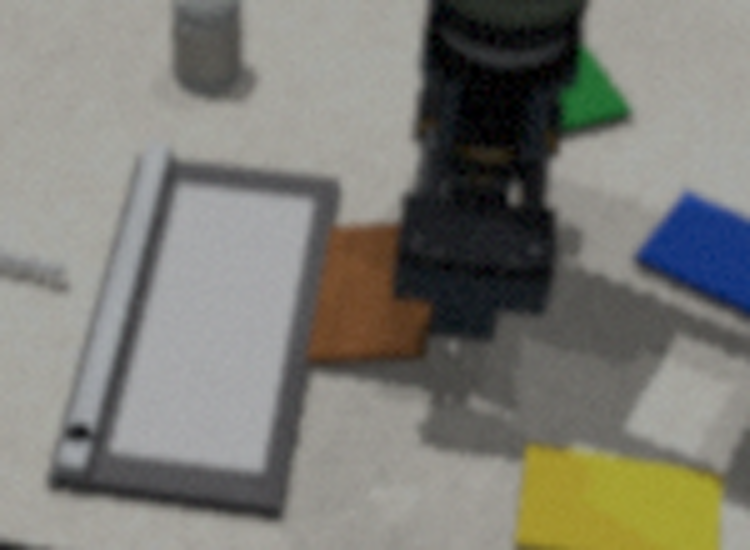

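The plaque's near side has risen with the tips, about 18°, and the far side is still low at the panel. Continuing.

Request:
play_rows([
  [1.1, 0.3, 3.3, 0, 0.45],
  [1.4, 0.3, 3.3, 0, 0.45],
  [1.6, 0.4, 3.2, 0, 0.45],
  [2.1, 0.5, 3.2, 0, 0.45],
  [2.3, 0.5, 3.1, 0, 0.45],
  [2.4, 0.6, 3, 0, 0.45],
  [2.5, 0.6, 3, 0, 0.45],
])

```text
time_s: 6.8
ee_pos: [529.5, -63.0, 54.8]
ee_rot: [179.9, -0.8, -166.3]
force: [-14.8, -6.5, 9.2]
gripper_width: 50.3
```

```bash
python3 - <<'E'
from h import *
b=crop(grab('side','s4'),205,120,150,110,5,'s4c')
print(env.state()['ee_pos'],env.state()['force'])
E
```

```text
[529.85714971 -62.94712625  55.24819261] [-14.49784432  -6.2383496   10.36089976]
```

View pics/s4c.png

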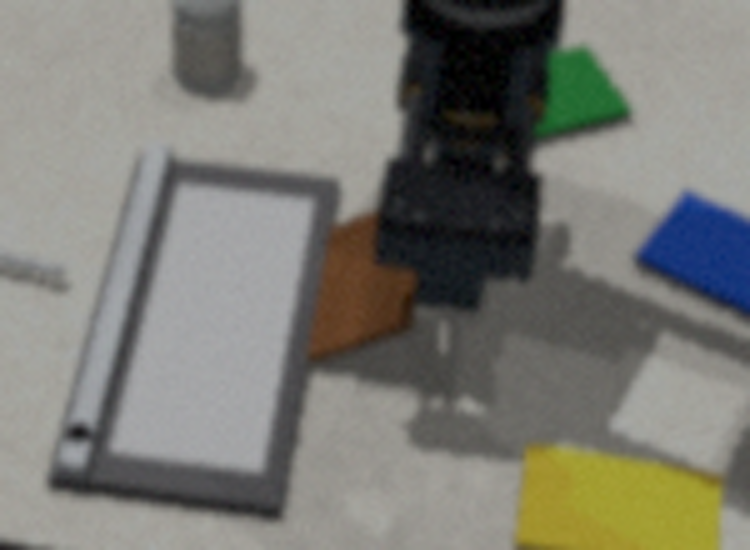

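Tilt is about 40° and the force is about 16 N along the plaque. I'll rise a little more than advance to ease the compression.

Request:
play_rows([
  [0, 0, 2.5, 0, 0.45],
  [0.5, 0.1, 2.5, 0, 0.45],
  [2, 0.5, 2, 0, 0.45],
  [2.2, 0.5, 2, 0, 0.45],
  [2.4, 0.6, 2, 0, 0.45],
  [2.4, 0.6, 1.8, 0, 0.45],
])

```text
time_s: 7.6
ee_pos: [545.6, -59.5, 68.6]
ee_rot: [180.0, -0.0, -166.4]
force: [-4.4, -0.8, 3.7]
gripper_width: 50.5
```

```bash
python3 - <<'E'
from h import *
b=crop(grab('side','s5'),205,120,150,110,5,'s5c')
print(env.state()['ee_pos'],env.state()['force'])
E
```

```text
[546.01858183 -59.47589404  68.85667688] [-4.3292432  -1.02718271  4.72212126]
```

View pics/s5c.png

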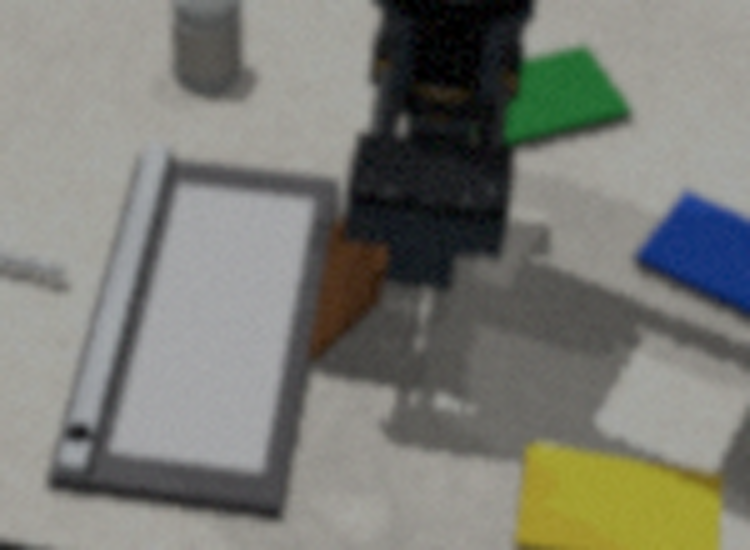

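The tilt is about 60° with low force and the far side at the foot of the panel edge. On toward vertical.

Request:
play_rows([
  [2.6, 0.6, 1.5, 0, 0.45],
  [2.7, 0.7, 1.4, 0, 0.45],
  [2.7, 0.7, 1.3, 0, 0.45],
  [2.7, 0.7, 1.2, 0, 0.45],
  [2.7, 0.7, 1, 0, 0.45],
  [2.7, 0.7, 0.8, 0, 0.45],
  [2.7, 0.7, 0.6, 0, 0.45],
  [2.7, 0.7, 0.4, 0, 0.45],
])

```text
time_s: 8.65
ee_pos: [567.5, -54.0, 76.6]
ee_rot: [180.0, 0.0, -166.4]
force: [-0.7, 0.3, -0.0]
gripper_width: 50.2
```

```bash
python3 - <<'E'
from h import *
b=crop(grab('side','s6'),205,120,150,110,5,'s6c')
print(env.state()['ee_pos'],env.state()['force'])
E
```

```text
[567.88401539 -53.87531123  76.61863534] [ 0.33344277 -0.1295627  -0.50318701]
```

View pics/s6c.png

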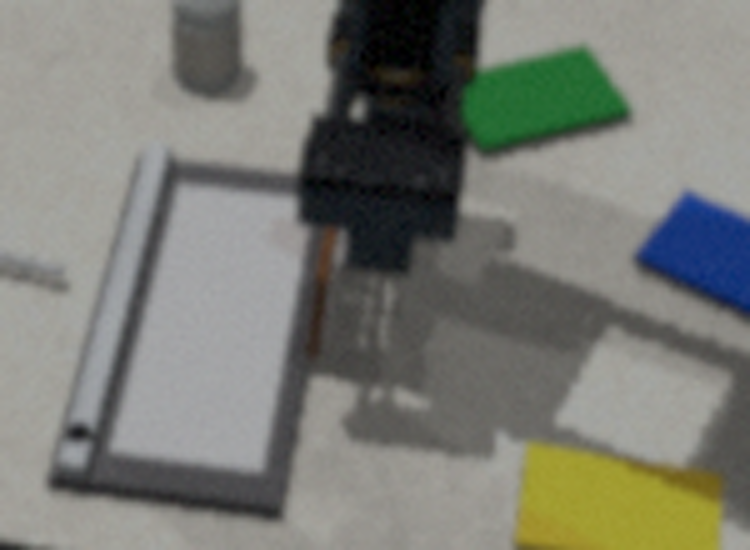

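The plaque is almost vertical with tips just under its top edge. I'll lower the tips slightly for purchase, then push the top over.

Request:
play_rows([
  [0.5, 0.1, -1.5, 0, 0.45],
  [0.5, 0.1, -1.5, 0, 0.45],
  [2, 0.5, -1, 0, 0.45],
  [2, 0.5, 0, 0, 0.45],
  [2, 0.5, 0, 0, 0.45],
  [2, 0.5, 0, 0, 0.45],
])

```text
time_s: 9.45
ee_pos: [576.4, -51.8, 72.6]
ee_rot: [180.0, 0.0, -166.4]
force: [0.3, 0.1, 0.5]
gripper_width: 50.3
```

```bash
python3 - <<'E'
from h import *
b=crop(grab('side','s7'),205,120,150,110,5,'s7c')
print(env.state()['ee_pos'],env.state()['force'])
E
```

```text
[576.74856283 -51.72526439  72.61962794] [-0.21130391 -0.37975892  0.45908564]
```

View pics/s7c.png

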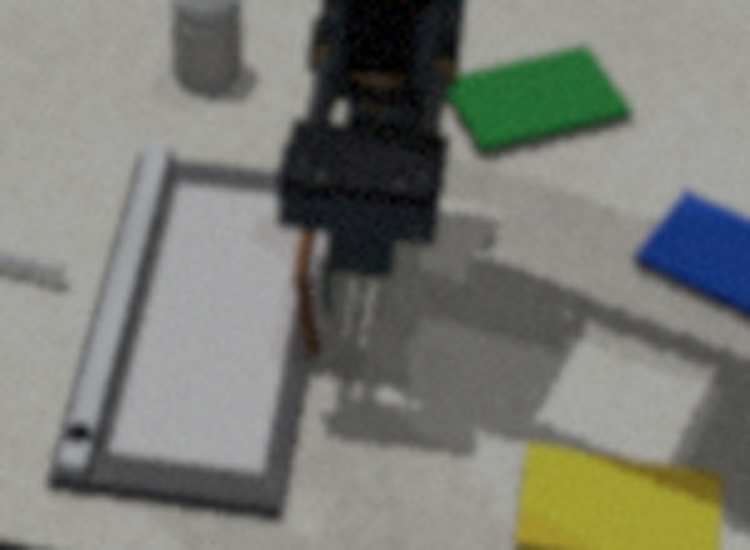

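The plaque is upright now, with its face side turning toward the robot. I'll keep pushing the top forward.

Request:
play_rows([
  [2, 0.5, 0, 0, 0.45],
  [2, 0.5, 0, 0, 0.45],
  [2, 0.5, 0, 0, 0.45],
  [2, 0.5, 0, 0, 0.45],
  [2, 0.5, 0, 0, 0.45],
  [2, 0.5, 0, 0, 0.45],
])

```text
time_s: 10.25
ee_pos: [588.3, -48.8, 72.6]
ee_rot: [180.0, -0.0, -166.4]
force: [0.0, -1.0, 0.1]
gripper_width: 50.2
```

```bash
python3 - <<'E'
from h import *
b=crop(grab('side','s8'),205,120,150,110,5,'s8c')
print(env.state()['ee_pos'],env.state()['force'])
E
```

```text
[588.64737493 -48.73408779  72.60489547] [ 0.14647272 -0.62199236  0.39686437]
```

View pics/s8c.png

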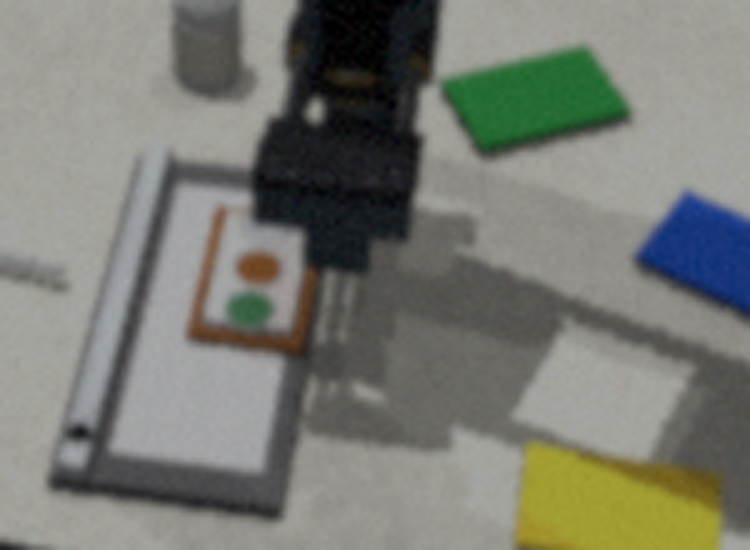

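It flopped face up onto the panel, with the green and orange lenses visible near (250,310) and (258,268). I'll back off and measure.

Request:
play_rows([
  [-10, -2.5, 0, 0, 0.45],
  [-20, -5, 0, 0, 0.45],
  [-20, -5, 0, 0, 0.45],
  [-10, -2.5, -10, 0, 0.45],
  [0, 0, 0, 0, 0.45],
])

```text
time_s: 10.92
ee_pos: [526.8, -63.9, 61.7]
ee_rot: [179.9, -0.1, -166.4]
force: [-0.5, 0.6, -0.1]
gripper_width: 50.0
```

```bash
python3 - <<'E'
from h import *
crop(grab('side','s9'),205,120,150,110,5,'s9c')
crop(grab('top','t9'),205,135,140,110,5.5,'t9c')
print(env.state()['ee_pos'],env.state()['force'])
E
```

```text
[528.73020865 -63.86774466  62.45228622] [-0.51637811 -0.22813413  0.12893237]
```

View pics/s9c.png

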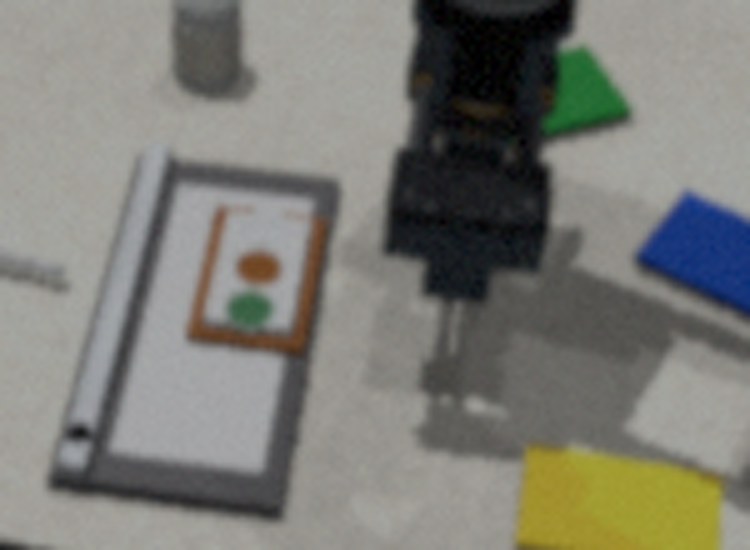

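View pics/t9c.png

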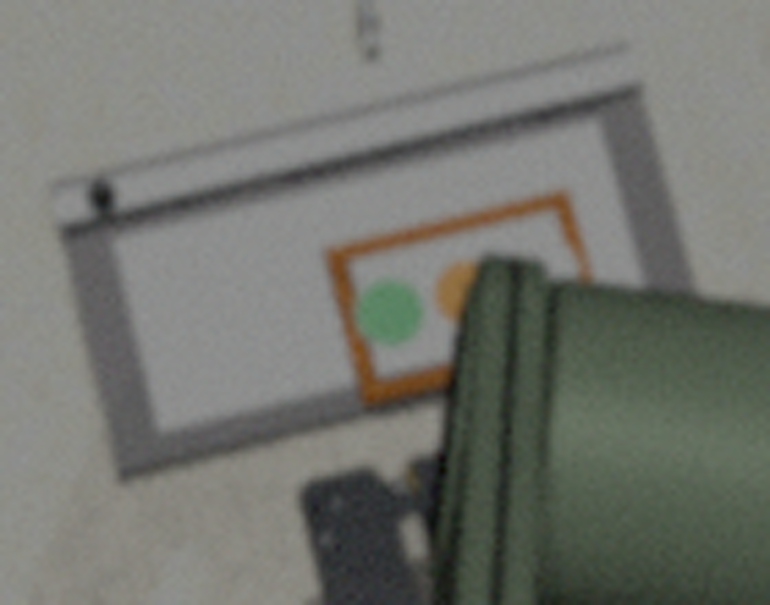

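```bash
python3 - <<'E'
from h import *
np.set_printoptions(precision=1,suppress=True)
t=np.array([205,135])+(np.array([(367,403),(330,250),(568,195)],float)+.5)/5.5-.5
s=np.array([205,120])+(np.array([(300,345),(190,330),(218,208)],float)+.5)/5-.5
T=tri(t,s);A=onz('top',t,18);print(T,A)
a=np.radians(13.6)
for P in (T[:,:2],A[:,:2]):
    d=P-[593.3,-15.3];print(np.c_[d@[np.cos(a),np.sin(a)],d@[-np.sin(a),np.cos(a)]])
d=A[1]-A[2];print(np.degrees(np.arctan2(-d[0],d[1])),np.linalg.norm(d))
p=env.state()['ee_pos'][:2]-[593.3,-15.3];print(p@[np.cos(a),np.sin(a)],p@[-np.sin(a),np.cos(a)])
E
```

```text
[[591.3   3.9  17.3   1.6]
 [651.1  17.5  17.4   0.8]
 [674.2 -77.2  13.6   1. ]] [[590.4   3.7  18. ]
 [651.4  17.6  18. ]
 [672.7 -76.8  18. ]]
[[  2.5  19.1]
 [ 63.9  18.3]
 [ 64.1 -79.2]]
[[  1.7  19.2]
 [ 64.2  18.4]
 [ 62.8 -78.4]]
12.764729909365647 96.80120563561984
-74.17964112119503 -32.022876518698126
```

Near edge at x'≈2 in the panel frame, far edge at 64, centre y'≈-31, so it needs about 35 mm more to the stop. I'll lower in front of the near edge and push.

Request:
play_rows([
  [15, 3.6, 0, 0, 0.45],
  [15, 3.6, 0, 0, 0.45],
  [15, 3.6, 0, 0, 0.45],
  [0, 0, -15, 0, 0.45],
  [0, 0, -15, 0, 0.45],
  [0, 0, -4, 0, 0.45],
  [0, 0, 0, 0, 0.45],
])

```text
time_s: 11.9
ee_pos: [572.5, -53.1, 27.9]
ee_rot: [180.0, -0.1, -166.4]
force: [-0.1, -0.1, -0.7]
gripper_width: 50.4
```

Request:
play_rows([
  [4, 1, 0, 0, 0.45],
  [4, 1, 0, 0, 0.45],
  [4, 1, 0, 0, 0.45],
  [4, 1, 0, 0, 0.45],
  [4, 1, 0, 0, 0.45],
  [4, 1, 0, 0, 0.45],
  [4, 0.9, 0, 0, 0.45],
  [4, 0.9, 0, 0, 0.45],
  [4, 0.9, 0, 0, 0.45],
  [4, 0.9, 0, 0, 0.45],
  [3, 0.7, 0, 0, 0.45],
  [0, 0, 0, 0, 0.45],
])

```text
time_s: 13.4
ee_pos: [616.2, -42.7, 28.4]
ee_rot: [180.0, -0.0, -166.4]
force: [-1.4, -0.1, 1.1]
gripper_width: 50.5
```

```bash
python3 - <<'E'
from h import *
crop(grab('side','s10'),205,120,150,110,5,'s10c')
print(env.state()['ee_pos'],env.state()['force'])
E
```

```text
[616.16935607 -42.68166602  28.49137041] [-2.23648236 -1.61486818  0.76356011]
```

View pics/s10c.png

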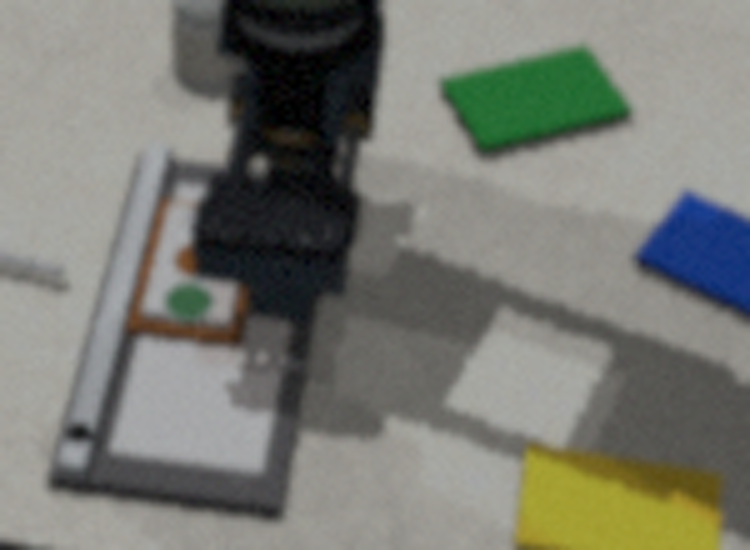

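Almost at the stop bar. I'll creep until it is firmly pressed.

Request:
play_rows([
  [1, 0.2, 0, 0, 0.45],
  [1, 0.2, 0, 0, 0.45],
  [1, 0.2, 0, 0, 0.45],
  [0, 0, 0, 0, 0.45],
])

```text
time_s: 13.95
ee_pos: [616.4, -42.6, 28.4]
ee_rot: [179.9, -0.4, -166.4]
force: [-8.2, -2.6, 5.7]
gripper_width: 50.2
```

Request:
play_rows([
  [1, 0.2, 0, 0, 0.45],
  [0, 0, 0, 0, 0.45],
  [-2, -0.5, 0, 0, 0.45],
  [-2, -0.5, 0, 0, 0.45],
  [-3, -0.7, 0, 0, 0.45],
  [-10, -2.4, 0, 0, 0.45],
  [-20, -5, 0, 0, 0.45],
  [-20, -5, 20, 0, 0.45],
  [-20, -5, 50, 0, 0.45],
  [-20, -5, 50, 0, 0.45],
  [-40, 0, 50, 0, 0.45],
  [-40, 40, 40, 0, 0.45],
  [-20, 60, 0, 0, 0.45],
  [0, 60, 0, 0, 0.45],
  [0, 60, 0, 0, 0.45],
  [0, 60, 0, 0, 0.45],
  [0, 0, 0, 0, 0.45],
])

```text
time_s: 16.08
ee_pos: [427.9, 212.6, 233.3]
ee_rot: [179.9, 0.1, -166.1]
force: [-0.7, -0.4, -0.4]
gripper_width: 50.5
```

```bash
python3 - <<'E'
from h import *
crop(grab('side','s11'),205,120,150,110,5,'s11c')
crop(grab('top','t11'),205,135,140,110,5.5,'t11c')
print(env.state()['ee_pos'],env.state()['force'])
E
```

```text
[427.85827482 209.32417278 233.20485076] [-0.01489811  0.11947446 -0.07394237]
```

View pics/s11c.png

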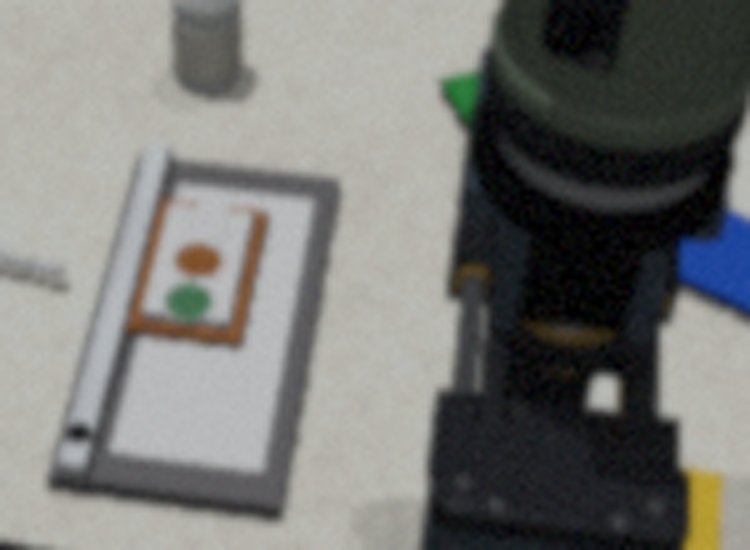

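View pics/t11c.png

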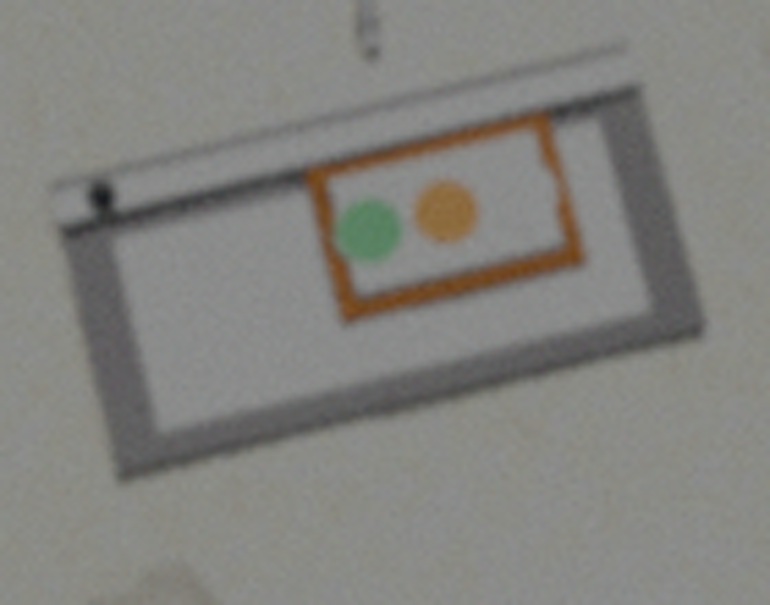

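View pics/t11.png

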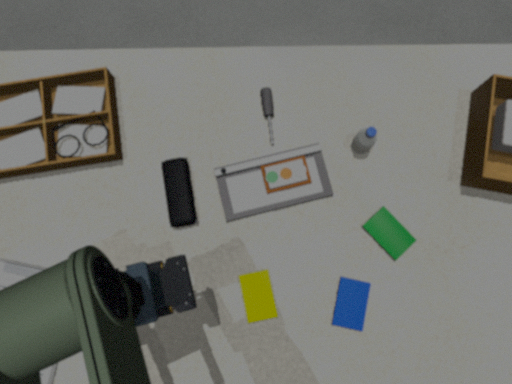

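The views show the plaque face up with its far long side against the bar, and the bystanders where they were. I'll check the numbers.

```bash
python3 - <<'E'
from h import *
np.set_printoptions(precision=1,suppress=True)
t=np.array([205,135])+(np.array([(345,320),(582,264),(548,112),(308,172)],float)+.5)/5.5-.5
s=np.array([205,120])+(np.array([(241,345),(267,210),(162,200),(131,327)],float)+.5)/5-.5
T=tri(t,s);A=onz('top',t,18);print(T);print(A)
a=np.radians(13.6)
for P in (T[:,:2],A[:,:2]):
    d=P-[593.3,-15.3];print(np.c_[d@[np.cos(a),np.sin(a)],d@[-np.sin(a),np.cos(a)]])
im=cv2.imread('pics/t11.png');hsv=cv2.cvtColor(im,cv2.COLOR_BGR2HSV)
m=cv2.inRange(hsv,(3,110,60),(16,255,255));m[:150]=0;m[200:]=0;m[:,:255]=0;m[:,320:]=0
r=cv2.minAreaRect(cv2.findNonZero(m));b=cv2.boxPoints(r);P=onz('top',b,18)[:,:2]
print(r)
for i in range(4):
    d=P[i]-P[i-1];print(np.linalg.norm(d),np.degrees(np.arctan2(d[1],d[0])))
E
```

```text
[[623.8  11.8  11.4   1.2]
 [645.3 -81.3  19.6   1.4]
 [707.3 -70.2  13.8   0.8]
 [682.9  25.9  14.5   1.7]]
[[623.3  12.   18. ]
 [644.9 -81.6  18. ]
 [706.6 -69.7  18. ]
 [683.   26.1  18. ]]
[[ 36.   19.2]
 [ 35.  -76.3]
 [ 97.9 -80.2]
 [ 96.8  19. ]]
[[ 35.6  19.5]
 [ 34.6 -76.6]
 [ 97.3 -79.5]
 [ 96.9  19.1]]
((285.0045471191406, 173.94720458984375), (27.855182647705078, 45.352664947509766), 76.4295654296875)
61.58617075051131 12.85971729962073
99.4529163971724 -76.61736348753352
61.76605803180259 -168.14301575690644
98.37062482822952 103.28912068400724
```

```bash
python3 - <<'E'
from workcell import env
print(env.job_done(), env.state()['time_s'])
E
```

```text
the job is handed in; nothing more can be done
the job is handed in; nothing more can be done
```

The plaque lies face up on the light panel with its long side flush against the rear stop bar, and I have handed the job in. I pushed it against the panel's front edge with two spread fingertips and swung the near side up until it flipped onto the panel. Then I pushed it along to the stop bar and drew the arm clear.

**Flush:** the long side reads about 13.3° against about 13.55° for the bar. The far edge is at 97–98 mm from the front edge, against about 98.6 mm measured (100 mm given) for the stop. The difference is within the measuring error. The advance stopped dead at about 8.6 N on the bar.

**Limits:** the highest force I saw was about 19 N, read between moves rather than continuously. The clock read about 16 s at the last move.

**Bystanders:** the bottle, case and screwdriver look unmoved in the last top view, which I judged by eye and did not measure.

**What disagreed:** some two-view corner heights came out 4 to 7 mm off the given ones. Only two of the three lenses stand out in the pictures; the third was probably too pale to see.

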